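Pack the lab cylinders back into their dish

ROBOT

A 6-joint arm with a two-finger parallel gripper is mounted at the origin on the work surface. World frame = base frame: x ahead of the robot, y to its left, z up, the work surface at z = 0. Lengths are in m, angles in rad, forces in N, time in s.
With the tool pointing down it reaches from about 0.225 to 0.875 m from the base axis. Payload 3.4 kg.
Tool frame: the origin (TCP) lies at the very end of the fingers, on their centre line; the grasp point (between the pads) lies 19 mm behind it; z points along the fingers, y is the line along which they close (so a half turn about z gives the same grasp; the last joint's range is limited). The gripper opens to 85 mm and grips with 20 to 120 N. Pads are 22 mm wide; open, the fingers measure 114 mm over their backs; the gripper's body (76 mm by 85 mm) begins 54 mm behind the grasp point. The pads swing forward as they close: fully open they stand 13 mm farther back than shut.
Start: joints at [1.131, 0.276, 1.505, -0, 1.361, -0.121], TCP at [0.18, 0.546, 0.231] pointing down, gripper open.
Joint ranges: [-2.89, 2.89], [-0.75, 2.08], [0.22, 2.7], [-1.18, 4.32], [0.11, 2.71], [-2.7, 2.7]. Speed limits (rad/s): [2.57, 2.57, 3.14, 3.14, 3.14, 3.14].

INTERFACE

Orientations are given as a unit quaternion [w, x, y, z].
In Python, from rig import manip, get_image, camera_info gives the robot as it stands. The module is installed in compiled form; this text tells all that it offers.
- The arm moves only by the shell command python3 -m crank 'ROWS' [FORCE]. ROWS is a JSON object of lists of equal length, an entry for each row: "translation": the shift along the tool's x, y, z in mm, a list of three; "roll": the turn about the tool's z in rad; "fingers": the opening, from 0 (shut) to 1 (fully open). A call has 1 to 8 rows; each row shifts and turns the commanded pose from where the row before left it, along the tool's axes as they then stand; what a row does not reach is not made up. A row lasts 1/10 s, in which the tool goes at most 50 mm and 8.59 degrees, less where a joint would pass 70% of its speed; a pose out of reach is approached as far as the arm can. A call is refused whole if a number of a shift passes 50 or a number of a turn 0.15, either way. A call with a gripper value outside its range is refused whole. The fingers move at their own pace and stop on an object; FORCE is the grip in N (left out, the last holds). Time passes only in rows, so rows that do not move let the fingers close. It gives the time, the measured TCP pose, the force, the opening and the grip force at its end, in the units of the state.
- manip.get_state(): the state, without advancing time (a new reading comes with each control period).
- get_image(name): name is "side" or "top" or "wrist"; returns the picture (384x512x3 uint8, blue, green, red); there is no depth.
- camera_info(name): a dict with "mtx" (3x3 intrinsics, pixels), "rvec" (rotation vector, rad) and "tvec" (3), from world to camera coordinates, as OpenCV has them. Camera axes: x right, y down, z forward; pixel columns grow to the right and rows downward; lengths in m; the calibration is good to about 2 mm. A picture is of the moment at which its call begins: read the wrist's pose just before it. camera_info takes no time and is no camera call; for the wrist camera it gives the pose at the moment of the call.
- manip.sign_off(): hands the job in; it is judged then, once.
The state is a dict: "clock": time; "qpos": joint angles; "qd": joint speeds; "effort": joint torques, N m; "position": TCP position; "ee_rot": TCP orientation; "contact_force": force on the tool from outside, world axes, zero at the start; "moment": the same for the moment, N m; "width": finger opening in m; "gripper_force": force on a finger pad.
Only numpy, scipy, OpenCV 4.12 (cv2) and the standard library are available. Lean on these libraries where they do the work, as an engineer would, in place of code of your own. Each camera call takes 0.05 s, during which the arm holds its last target. There are 200 camera calls.

TASK

Tidy the lab table: a stoppered amber bottle has been left standing among the metal cylinders in the round glass dish; stand it in the empty cell of the wooden crate with the other amber bottles, which stay in their cells. Pack the three metal cylinders from the table into the dish with the four already there, so that all seven stand upright on its floor, one in the middle and six round it, each lowered in and not dropped. Leave the white bottle, the small beaker and the tape roll where they are.

Things in the scene. Friction and masses are not known exactly. Their poses are not given: they have to be found in the camera images.
- dish_floor (a point): Round open clear glass dish, fixed: inner radius 70 mm, wall 4 mm, 70 mm tall, floor 5 mm. This point is the centre of its inner floor, 5 mm above the table; z up. Seven cylinders pack as one in the middle and six round it, about 45 mm axis to axis. At the start four cylinders and the stray bottle fill the middle and, 45 mm out, the places at 0, 120, 180, 240 degrees from its x axis (within 1.5 mm).
- crate: Low square wooden crate, 111 x 111 mm, 50 mm tall, fixed to the table, four open cells 48 mm square, walls, divider and floor 5 mm. Origin under its centre on the table; cell centres at x, y = +-26.5 mm of its own axes. The cell at +x, +y is empty; the other three hold one bottle each. The crate stands at any yaw.
- stray_mid (a point): Amber bottle with sloping shoulders: body 40 mm diameter up to 56 mm, narrowing to 20 mm at 82 mm, then a fixed grey stopper 18 mm in diameter up to 125 mm, to grip it by; about 0.12 kg, upright. This point is on its axis, 62.5 mm above its foot; z up. The stray one, standing in the dish among the cylinders at the start.
- flask1_mid (a point): Amber bottle with sloping shoulders: body 40 mm diameter up to 56 mm, narrowing to 20 mm at 82 mm, then a fixed grey stopper 18 mm in diameter up to 125 mm, to grip it by; about 0.12 kg, upright. This point is on its axis, 62.5 mm above its foot; z up. Already in its cell of the crate; it stays in that cell.
- flask2_mid (a point): Amber bottle with sloping shoulders: body 40 mm diameter up to 56 mm, narrowing to 20 mm at 82 mm, then a fixed grey stopper 18 mm in diameter up to 125 mm, to grip it by; about 0.12 kg, upright. This point is on its axis, 62.5 mm above its foot; z up. Already in its cell of the crate; it stays in that cell.
- flask3_mid (a point): Amber bottle with sloping shoulders: body 40 mm diameter up to 56 mm, narrowing to 20 mm at 82 mm, then a fixed grey stopper 18 mm in diameter up to 125 mm, to grip it by; about 0.12 kg, upright. This point is on its axis, 62.5 mm above its foot; z up. Already in its cell of the crate; it stays in that cell.
- rod1_mid (a point): Aluminium cylinder, 40 mm diameter, 80 mm tall (foot chamfered 5 mm), with a slim black post (14 mm diameter, 45 mm tall) on the middle of its flat top: 125 mm in all, about 0.2 kg, upright. This point is on its axis, 62.5 mm up; z up. Take it by the post: packed side by side, only posts leave room for fingers. Starts loose on the table.
- rod2_mid (a point): Aluminium cylinder, 40 mm diameter, 80 mm tall (foot chamfered 5 mm), with a slim black post (14 mm diameter, 45 mm tall) on the middle of its flat top: 125 mm in all, about 0.2 kg, upright. This point is on its axis, 62.5 mm up; z up. Take it by the post: packed side by side, only posts leave room for fingers. Starts loose on the table.
- rod3_mid (a point): Aluminium cylinder, 40 mm diameter, 80 mm tall (foot chamfered 5 mm), with a slim black post (14 mm diameter, 45 mm tall) on the middle of its flat top: 125 mm in all, about 0.2 kg, upright. This point is on its axis, 62.5 mm up; z up. Take it by the post: packed side by side, only posts leave room for fingers. Starts loose on the table.
- rod4_mid (a point): Aluminium cylinder, 40 mm diameter, 80 mm tall (foot chamfered 5 mm), with a slim black post (14 mm diameter, 45 mm tall) on the middle of its flat top: 125 mm in all, about 0.2 kg, upright. This point is on its axis, 62.5 mm up; z up. Take it by the post: packed side by side, only posts leave room for fingers. Starts in the dish, on its floor.
- rod5_mid (a point): Aluminium cylinder, 40 mm diameter, 80 mm tall (foot chamfered 5 mm), with a slim black post (14 mm diameter, 45 mm tall) on the middle of its flat top: 125 mm in all, about 0.2 kg, upright. This point is on its axis, 62.5 mm up; z up. Take it by the post: packed side by side, only posts leave room for fingers. Starts in the dish, on its floor.
- rod6_mid (a point): Aluminium cylinder, 40 mm diameter, 80 mm tall (foot chamfered 5 mm), with a slim black post (14 mm diameter, 45 mm tall) on the middle of its flat top: 125 mm in all, about 0.2 kg, upright. This point is on its axis, 62.5 mm up; z up. Take it by the post: packed side by side, only posts leave room for fingers. Starts in the dish, on its floor.
- rod7_mid (a point): Aluminium cylinder, 40 mm diameter, 80 mm tall (foot chamfered 5 mm), with a slim black post (14 mm diameter, 45 mm tall) on the middle of its flat top: 125 mm in all, about 0.2 kg, upright. This point is on its axis, 62.5 mm up; z up. Take it by the post: packed side by side, only posts leave room for fingers. Starts in the dish, on its floor.
- bottle_mid (a point): Bystander: round white plastic bottle with a cap, 50 mm diameter, 160 mm tall, loose among the cylinders. Point on its axis 80 mm up; z up.
- beaker_mid (a point): Bystander: small empty glass beaker, 58 mm rim diameter, 80 mm tall, loose among the cylinders. Point on its axis 40 mm up; z up.
- tape: Bystander: roll of tape lying flat, 72 mm diameter, 19 mm tall. Origin at the centre of its underside.

How it is judged:
By the outcome, as a careful person would: the job done as asked, in the order asked, and still so for the second after the job is handed in, with the robot touching nothing.
It also fails if it takes over 72 s, if anything falls off the work surface, if the arm or the gripper's body presses on something with over 40 N, if the wrist force passes 120 N, or if a joint passes its speed limit or range.

## Working session

There is one attempt and no reset: what is moved stays moved. The work goes in short steps, Python scripts to look and compute and a shell command to move; the robot and the scene stay as the last step left them, time stands still between calls to the robot, and variables do not carry over. Pictures are saved under pics/ and viewed, at most 10 in all, crops included, and the job is handed in when it is done.

```bash
mkdir -p pics; cat > h.py <<'E'
import numpy as np, cv2, json
from rig import manip, get_image, camera_info
def P(ci):
    R=cv2.Rodrigues(np.array(ci["rvec"],float))[0]; return np.array(ci["mtx"],float)@np.c_[R,np.array(ci["tvec"],float).reshape(3)]
def atz(Pm,uv,z):
    A=np.c_[Pm[:,0],Pm[:,1],-np.array([uv[0],uv[1],1.])]; return np.linalg.solve(A,-(Pm[:,2]*z+Pm[:,3]))[:2]
def proj(Pm,X):
    x=Pm@np.r_[X,1]; return x[:2]/x[2]
def tri(P1,a,P2,b):
    h=cv2.triangulatePoints(P1,P2,np.array(a,float).reshape(2,1),np.array(b,float).reshape(2,1)); return (h[:3]/h[3]).ravel()
E
python3 - <<'E'
from h import *
for n in("top","side","wrist"):
    ci=camera_info(n); np.save(f"pics/{n}0.npy",P(ci)); im=get_image(n); cv2.imwrite(f"pics/{n}0.png",im)
    R=cv2.Rodrigues(np.array(ci["rvec"],float))[0]; print(n,np.array(ci["mtx"])[0,0],(-R.T@np.array(ci["tvec"]).reshape(3)).round(3),R.round(2).tolist())
a=cv2.imread("pics/top0.png");b=cv2.imread("pics/side0.png")
s=manip.get_state();print(s)
E
```

```text
top 389.7139891395546 [0.568 0.006 1.053] [[-0.01, -1.0, 0.01], [-1.0, 0.01, -0.05], [0.05, -0.01, -1.0]]
side 461.88601556733323 [ 0.202 -0.632  1.017] [[0.85, -0.52, 0.02], [-0.4, -0.67, -0.63], [0.34, 0.53, -0.78]]
wrist 305.546135557804 [0.104 0.57  0.374] [[0.31, 0.95, -0.0], [0.9, -0.3, 0.31], [0.3, -0.1, -0.95]]
{'clock': 0.15, 'qpos': array([ 1.13099206e+00,  2.76477134e-01,  1.50583955e+00, -4.39740687e-06,
        1.36070870e+00, -1.20999888e-01]), 'qd': array([ 0.00052781, -0.00314022, -0.00351814, -0.00117674,  0.00204987,
        0.0001275 ]), 'effort': array([-1.00953700e-04, -4.17145371e+01, -2.46030861e+01, -3.53989162e-04,
        7.73599633e-03, -1.45628729e-05]), 'position': array([0.18006072, 0.54566513, 0.23062391]), 'ee_rot': array([-1.96181848e-04,  1.58727509e-01,  9.87322169e-01, -6.88980410e-04]), 'contact_force': array([ 0.39533689, -0.67937809,  0.21706072]), 'moment': array([-0.00496382, -0.02612999, -0.011583  ]), 'gripper_force': 0.0, 'width': 0.08523697428967937}
```

View pics/top0.png

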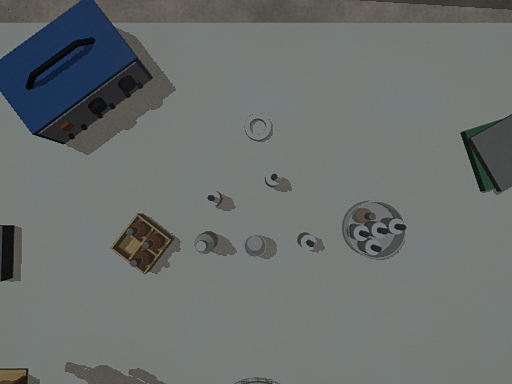

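View pics/side0.png

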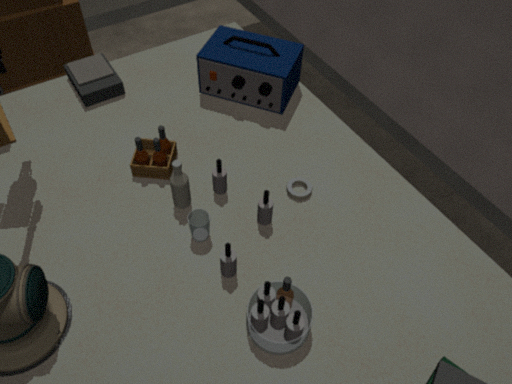

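```bash
cat > m.py <<'E'
import cv2,numpy as np,sys
def crop(f,x,y,w,h,s):
    im=cv2.imread(f)[y:y+h,x:x+w]; im=np.clip(im.astype(float)*1.5,0,255).astype(np.uint8)
    o=cv2.resize(im,None,fx=s,fy=s,interpolation=cv2.INTER_CUBIC)
    for k in range((-x)%10,w,10): cv2.line(o,(k*s,0),(k*s,6 if (x+k)%50 else 14),(0,0,255),1); cv2.putText(o,str(x+k),(k*s+1,16),0,.3,(0,0,255))
    for k in range((-y)%10,h,10): cv2.line(o,(0,k*s),(6,k*s),(0,0,255),1); cv2.putText(o,str(y+k),(7,k*s+4),0,.3,(0,0,255))
    return o
E
python3 - <<'E'
from m import *
a=np.hstack([crop("pics/top0.png",335,190,80,75,5),crop("pics/side0.png",240,270,80,75,5)])
t=crop("pics/top0.png",100,165,115,56,3)
b=np.hstack([crop("pics/top0.png",105,205,80,45,5),crop("pics/side0.png",125,122,80,45,5)])
cv2.imwrite("pics/m1.png",np.vstack([a,b]))
a=np.hstack([crop("pics/top0.png",190,165,133,100,3),crop("pics/side0.png",180,155,133,100,3)])
b=np.hstack([crop("pics/side0.png",180,230,133,99,3),crop("pics/top0.png",95,195,133,99,3)])
cv2.imwrite("pics/m2.png",np.vstack([a,b]))
E
```

```text
(no output)
```

View pics/m1.png

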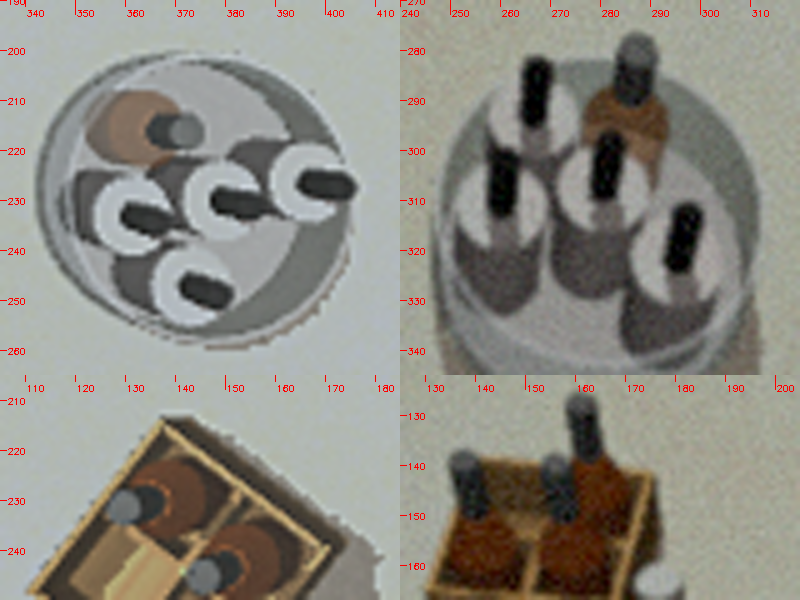

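View pics/m2.png

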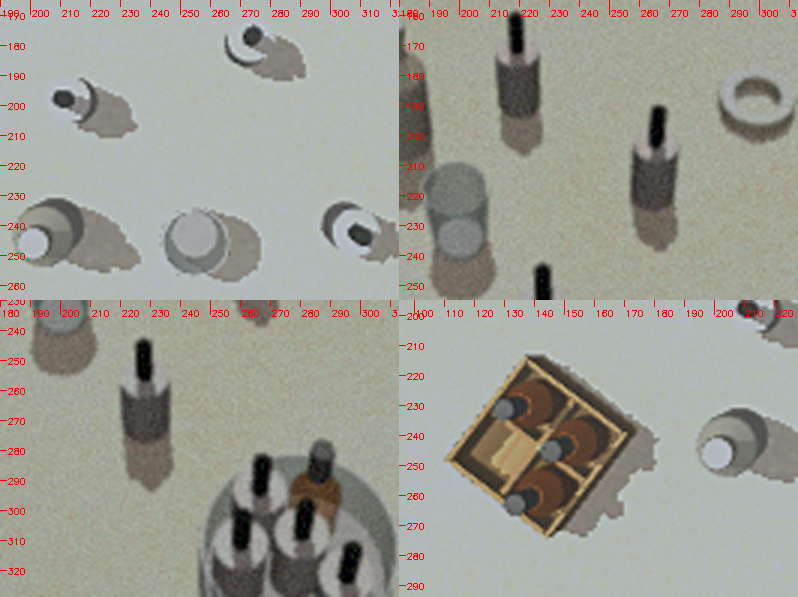

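```bash
python3 - <<'E'
from h import *
T=np.load("pics/top0.npy");S=np.load("pics/side0.npy")
c=lambda x,y,s,p:((p[0]+.5)/s-.5+x,(p[1]+.5)/s-.5+y)
d=lambda p:c(335,190,5,p); ds=lambda p:c(240,270,5,p)
tops=[("stray",d((185,132)),ds((238,48))),("L",d((165,221)),ds((137,63))),("M",d((253,207)),ds((210,138))),("R",d((343,187)),ds((288,210))),("B",d((222,294)),ds((103,155)))]
tops+=[("A",c(190,165,3,(62,98)),c(180,155,3,(117,17))),("Bt",c(190,165,3,(253,37)),c(180,155,3,(259,110))),("C",c(190,165,3,(360,236)),c(180,230,3,(144,43)))]
for n,a,b in tops:
    z=.13 if len(n)==1 and n in"LMRB" or n=="stray" else .125
    print(n,tri(T,a,S,b).round(4),atz(T,a,z).round(4),atz(S,b,z).round(4))
for p in [(132,215),(223,200),(308,183),(193,285)]: print("plate",atz(T,d(p),.085).round(4))
for p in [(70,101),(248,40),(352,232)]: print("tplate",atz(T,c(190,165,3,p),.08).round(4))
q=[atz(T,c(95,195,3,p),.05) for p in[(130,55),(236,133),(150,237),(47,160)]]
print("crate",np.round(q,4).tolist(),np.mean(q,0).round(4),[np.linalg.norm(q[i]-q[i-1]).round(4) for i in range(4)])
for p in [(106,110),(152,152),(116,204)]: print("stop",atz(T,c(95,195,3,p),.13).round(4))
E
```

```text
stray [ 0.5407 -0.2763  0.1274] [ 0.5418 -0.2761] [ 0.539  -0.2769]
L [ 0.498  -0.2631  0.1343] [ 0.4998 -0.2657] [ 0.4978 -0.2605]
M [ 0.5052 -0.3064  0.1316] [ 0.5062 -0.3076] [ 0.505  -0.3054]
R [ 0.5144 -0.3494  0.1318] [ 0.5153 -0.3507] [ 0.5143 -0.3485]
B [ 0.4635 -0.2903  0.1317] [ 0.4654 -0.292 ] [ 0.4625 -0.2888]
A [0.5871 0.1071 0.1224] [0.5882 0.1062] [0.5853 0.1054]
Bt [ 0.6358 -0.0456  0.1235] [ 0.6359 -0.0456] [ 0.6349 -0.0464]
C [ 0.4771 -0.1292  0.1211] [ 0.4779 -0.1289] [ 0.4756 -0.1312]
plate [ 0.4996 -0.2626]
plate [ 0.5067 -0.3081]
plate [ 0.5148 -0.3507]
plate [ 0.4649 -0.2923]
tplate [0.5866 0.1044]
tplate [ 0.6367 -0.0439]
tplate [ 0.4769 -0.1289]
crate [[0.5507, 0.299], [0.484, 0.2085], [0.397, 0.2806], [0.4623, 0.3682]] [0.4735 0.2891] [np.float64(0.1123), np.float64(0.1124), np.float64(0.113), np.float64(0.1093)]
stop [0.5093 0.2939]
stop [0.4764 0.2578]
stop [0.4363 0.2854]
```

```bash
cat >> h.py <<'E'
from scipy.spatial.transform import Rotation as Ro
def to(x,y,z=None):
    s=manip.get_state(); p=s["position"]; q=s["ee_rot"]; R=Ro.from_quat([q[1],q[2],q[3],q[0]]).as_matrix()
    D=np.array([x,y,p[2] if z is None else z])-p; t=R.T@D*1000
    print("t",s["clock"].__round__(2),"pos",p.round(4),"shift",t.round(1),"n50",round(np.linalg.norm(t)/50,2),"yawY",np.degrees(np.arctan2(R[1,1],R[0,1])).round(1),"w",round(s["width"],4),"g",round(s["gripper_force"],1))
E
R='{"translation":[[-33.3,-37,0],[-33.3,-37,0],[-33.3,-37,0],[-33.3,-37,0],[-33.3,-37,0],[-33.3,-37,0]],"roll":[0,0,0,0,0,0],"fingers":[0.4,0.4,0.4,0.4,0.4,0.4]}'
python3 -m crank '{"translation":[[-33.3,-37,0],[-33.3,-37,0],[-33.3,-37,0],[-33.3,-37,0],[-33.3,-37,0],[-33.3,-37,0]],"roll":[0,0,0,0,0,0],"fingers":[0.4,0.4,0.4,0.4,0.4,0.4]}' 40
python3 -m crank '{"translation":[[-33.3,-37,0],[-33.3,-37,0],[-33.3,-37,0],[-33.3,-37,0],[-33.3,-37,0],[-33.3,-37,0]],"roll":[0,0,0,0,0,0],"fingers":[0.4,0.4,0.4,0.4,0.4,0.4]}'
python3 -m crank '{"translation":[[-33.3,-37,0],[-33.3,-37,0],[-33.3,-37,0],[-33.3,-37,0],[0,0,0],[0,0,0]],"roll":[0,0,0,0,0,0],"fingers":[0.4,0.4,0.4,0.4,0.4,0.4]}'
python3 - <<'E'
from h import *
to(.5405,-.2765)
np.save("pics/w1.npy",P(camera_info("wrist"))); cv2.imwrite("pics/w1.png",get_image("wrist"))
E
```

```text
clock: 0.75
position: [0.3006, 0.2708, 0.2312]
ee_rot: [0.0, 0.158, 0.987, 0.0]
contact_force: [0.2, 0.6, -0.6]
width: 0.034
gripper_force: 0.0
clock: 1.35
position: [0.4208, -0.0028, 0.2314]
ee_rot: [0.0, 0.159, 0.987, 0.0]
contact_force: [0.7, 0.5, 0.3]
width: 0.0344
gripper_force: 0.0
clock: 1.95
position: [0.5004, -0.1839, 0.2304]
ee_rot: [-0.001, 0.16, 0.987, 0.001]
contact_force: [-0.3, -0.1, 0.8]
width: 0.0344
gripper_force: 0.0
t 1.95 pos [ 0.5004 -0.1839  0.2304] shift [-67.3 -75.3  -0.2] n50 2.02 yawY 71.6 w 0.0344 g 0.0
```

View pics/w1.png

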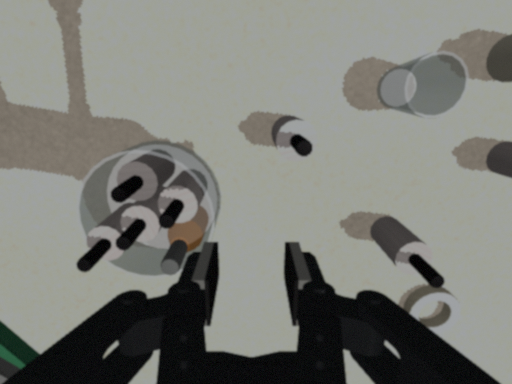

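```bash
python3 - <<'E'
from h import *
from m import crop
W=np.load("pics/w1.npy")
for n,p,z in [("stray",(173,262),.13),("L",(167,217),.13),("M",(126,241),.13),("R",(88,262),.13),("B",(119,192),.13),("C",(303,147),.125),("Bt",(435,277),.125)]: print(n,atz(W,p,z).round(4))
im=np.vstack([crop("pics/w1.png",70,135,160,140,4)])
cv2.circle
th=np.linspace(0,2*np.pi,60)
for r,z,c in[(.070,.07,(0,255,0)),(.07,.005,(255,255,0))]:
    for t in th:
        u=proj(W,[.506+r*np.cos(t),-.3068+r*np.sin(t),z]); o=((u-[70,135]+.5)*4-.5).astype(int); cv2.circle(im,tuple(int(v) for v in o),1,c,-1)
cv2.imwrite("pics/m3.png",im)
E
```

```text
stray [ 0.5377 -0.2708]
L [ 0.4956 -0.2586]
M [ 0.5052 -0.3019]
R [ 0.5134 -0.3436]
B [ 0.4622 -0.2877]
C [ 0.4755 -0.131 ]
Bt [ 0.6326 -0.0457]
```

View pics/m3.png

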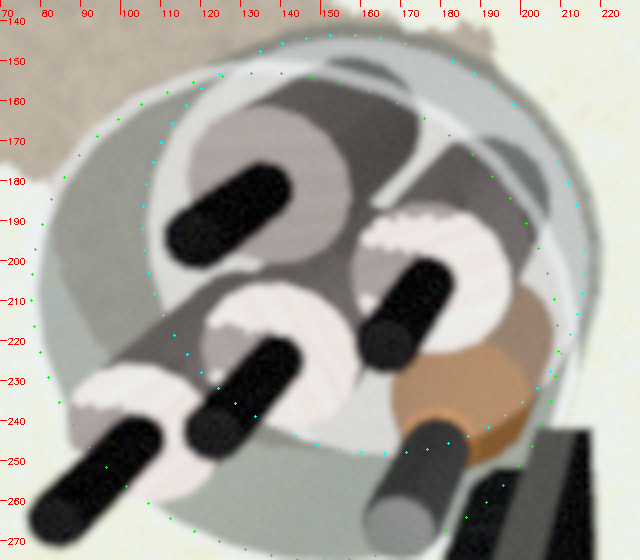

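```bash
python3 - <<'E'
from h import *
W=np.load("pics/w1.npy")
for n,p,z in [("stray",(402,525),.13),("L",(385,347),.13),("M",(210,433),.13),("R",(57,522),.13),("B",(198,243),.13)]: print(n,atz(W,((p[0]+.5)/4-.5+70,(p[1]+.5)/4-.5+135),z).round(4))
for n,p in [("L",(435,278)),("M",(282,355)),("R",(143,433)),("B",(270,185))]: print("plate",n,atz(W,((p[0]+.5)/4-.5+70,(p[1]+.5)/4-.5+135),.085).round(4))
E
```

```text
stray [ 0.5405 -0.2748]
L [ 0.4991 -0.2611]
M [ 0.5058 -0.306 ]
R [ 0.5151 -0.3487]
B [ 0.4649 -0.289 ]
plate L [ 0.4994 -0.2605]
plate M [ 0.5064 -0.3057]
plate R [ 0.5151 -0.3496]
plate B [ 0.4643 -0.2895]
```

```bash

python3 -m crank '{"translation":[[-33.6,-37.3,0],[-33.5,-37.3,0],[0,0,0],[0,0,0]],"roll":[0,0,0,0],"fingers":[0.4,0.4,0.4,0.4]}'
python3 -m crank '{"translation":[[0,0,35],[0,0,35],[0,0,30],[0,0,25],[0,0,12],[0,0,0],[0,0,0]],"roll":[0,0,0,0,0,0,0],"fingers":[0.4,0.4,0.4,0.4,0.4,0.4,0.4]}'
python3 -c "
from h import *
to(.5405,-.2758,.093)"
```

```text
clock: 2.4
position: [0.5405, -0.2735, 0.2308]
ee_rot: [-0.001, 0.159, 0.987, 0.001]
contact_force: [-0.3, 0.1, -0.7]
width: 0.0339
gripper_force: 0.0
clock: 3.1
position: [0.5414, -0.2741, 0.0956]
ee_rot: [0.001, 0.158, 0.987, -0.0]
contact_force: [-0.5, -0.1, 0.0]
width: 0.0343
gripper_force: 0.0
t 3.1 pos [ 0.5414 -0.2741  0.0956] shift [ 0.3 -1.9  2.6] n50 0.06 yawY 71.8 w 0.0343 g 0.0
```

```bash

python3 -m crank '{"translation":[[0,-1.5,2],[0,0,0],[0,0,0],[0,0,0],[0,0,0]],"roll":[0,0,0,0,0],"fingers":[0.4,0,0,0,0]}' 60
python3 -m crank '{"translation":[[0,0,-5],[0,0,-10],[0,0,-20],[0,0,-30],[0,0,-40],[0,0,-30],[0,0,0]],"roll":[0,0,0,0,0,0,0],"fingers":[0,0,0,0,0,0,0]}'
python3 -c "
from h import *
np.save('pics/w2.npy',P(camera_info('wrist'))); cv2.imwrite('pics/w2.png',get_image('wrist'))
to(.4687,.3263)"
```

```text
clock: 3.6
position: [0.5411, -0.2764, 0.0935]
ee_rot: [0.001, 0.159, 0.987, -0.0]
contact_force: [-0.3, 1.0, 5.2]
width: 0.0166
gripper_force: 58.5
clock: 4.3
position: [0.5427, -0.2778, 0.2328]
ee_rot: [0.005, 0.159, 0.987, -0.002]
contact_force: [1.0, -0.4, -1.8]
width: 0.0162
gripper_force: 58.5
t 4.35 pos [ 0.5414 -0.2769  0.2299] shift [258.1 550.   -2.1] n50 12.15 yawY 71.7 w 0.0166 g 58.5
```

```bash

python3 -m crank '{"translation":[[0,0,-45],[18.4,39.3,0],[18.4,39.3,0],[18.4,39.3,0],[18.4,39.3,0],[18.4,39.3,0],[18.4,39.3,0],[18.4,39.3,0]],"roll":[0,0,0,0,0,0,0,0],"fingers":[0,0,0,0,0,0,0,0]}'
python3 -m crank '{"translation":[[18.4,39.3,0],[18.4,39.3,0],[18.4,39.3,0],[18.4,39.3,0],[18.4,39.3,0],[18.4,39.3,0],[12,25.6,0],[6.5,13.6,0]],"roll":[0,0,0,0,0,0,0,0],"fingers":[0,0,0,0,0,0,0,0]}'
python3 -m crank '{"translation":[[0,0,0],[0,0,0],[0,0,0]],"roll":[0,0,0],"fingers":[0,0,0]}'
python3 - <<'E'
from h import *
from m import crop
to(.4687,.3263)
W=P(camera_info("wrist")); cv2.imwrite("pics/w3.png",get_image("wrist"));T=P(camera_info("top"));cv2.imwrite("pics/t3.png",get_image("top"))
np.save("pics/w3.npy",W)
im=cv2.imread("pics/w3.png")
a=np.radians(52.3);R=np.array([[np.cos(a),-np.sin(a)],[np.sin(a),np.cos(a)]])
for i,j in[(1,1),(1,-1),(-1,-1),(-1,1)]:
  for r in(.0555,.0505):
    q=np.array([.4735,.2891])+R@np.array([i*r,j*r]); u=proj(W,[*q,.05]); cv2.circle(im,tuple(int(round(v)) for v in u),2,(0,0,255) if r<.052 else (0,255,0),-1)
  print(i,j,u.round(1))
cv2.imwrite("pics/w3m.png",cv2.resize(im,(800,600)))
E
```

```text
clock: 5.15
position: [0.5026, 0.0272, 0.2704]
ee_rot: [-0.002, 0.159, 0.987, -0.0]
contact_force: [-0.5, 0.6, -2.2]
width: 0.0165
gripper_force: 59.0
clock: 5.95
position: [0.4666, 0.3289, 0.2701]
ee_rot: [-0.002, 0.157, 0.988, -0.001]
contact_force: [0.6, -0.8, -1.4]
width: 0.0164
gripper_force: 59.0
clock: 6.25
position: [0.4683, 0.3254, 0.272]
ee_rot: [-0.0, 0.159, 0.987, -0.001]
contact_force: [0.4, -0.1, -0.7]
width: 0.0169
gripper_force: 59.0
t 6.25 pos [0.4683 0.3254 0.272 ] shift [-0.2  1.  -0. ] n50 0.02 yawY 71.6 w 0.0169 g 59.0
1 1 [277.6 153. ]
1 -1 [249.9 225.8]
-1 -1 [174.7 201.5]
-1 1 [197.  124.5]
```

View pics/w3m.png

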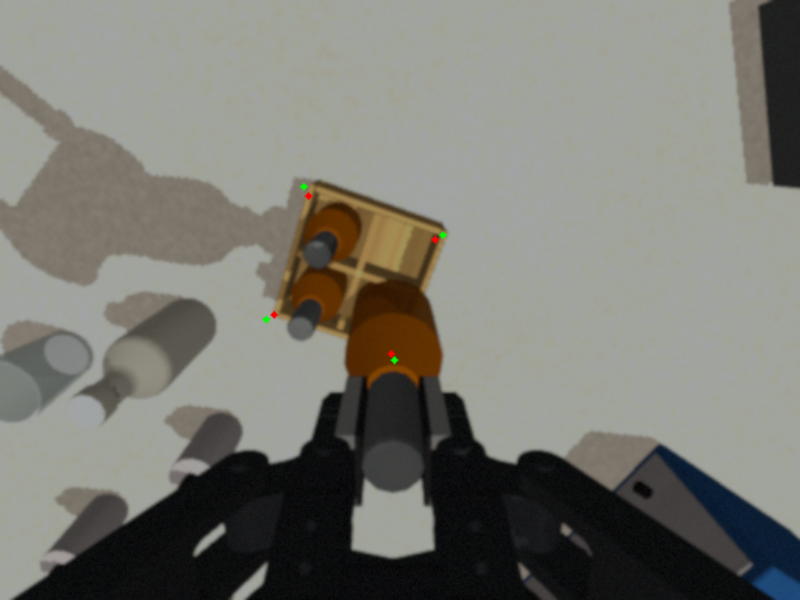

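```bash
python3 - <<'E'
from h import *
T=np.load("pics/top0.npy");S=np.load("pics/side0.npy");W=np.load("pics/w3.npy");W1=np.load("pics/w2.npy")
k=512/800
for n,p,z in [("c-11",(315,182),.05),("c11",(446,226),.05),("c-1-1",(275,316),.05),("stop(-1,1)",(317,252),.13),("stop -1-1",(301,330),.13),("heldtop",(392,478),.272-.093+.13)]:
    print(n,atz(W,((p[0]+.5)*k-.5,(p[1]+.5)*k-.5),z).round(4))
c=lambda x,y,s,p:((p[0]+.5)/s-.5+x,(p[1]+.5)/s-.5+y)
for p in[(75,83),(255,97)]: print("side",atz(S,c(125,122,5,p),.05).round(4))
for p in[(67,84),(182,25),(157,87)]: print("side stop",atz(S,c(125,122,5,p),.13).round(4))
from m import crop
cv2.imwrite("pics/m4.png",np.hstack([crop("pics/t3.png",100,200,80,85,5),crop("pics/w3.png",160,105,80,85,5)]))
E
```

```text
c-11 [0.3956 0.2884]
c11 [0.4575 0.3715]
c-1-1 [0.4837 0.2193]
stop(-1,1) [0.4338 0.2881]
stop -1-1 [0.4779 0.26  ]
heldtop [0.4715 0.3239]
side [0.4602 0.3647]
side [0.5465 0.2999]
side stop [0.4348 0.2837]
side stop [0.5081 0.2945]
side stop [0.4757 0.2568]
```

View pics/m4.png

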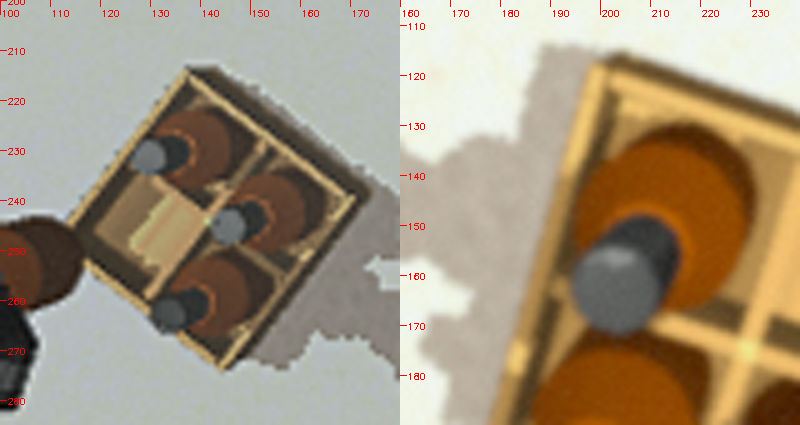

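```bash
python3 - <<'E'
from h import *
T=np.load("pics/top0.npy");S=np.load("pics/side0.npy");W=np.load("pics/w3.npy")
c=lambda x,y,s,p:((p[0]+.5)/s-.5+x,(p[1]+.5)/s-.5+y)
w=c(160,105,5,(350,350));t=c(100,200,5,(208,221))
print(atz(W,w,.05),atz(T,t,.05),tri(W,w,T,t))
w=c(160,105,5,(200,64));t=c(100,200,5,(222,368))
print(atz(W,w,.05),atz(T,t,.05),tri(W,w,T,t))
w=c(160,105,5,(217,280));t=c(100,200,5,(168,313))
print(atz(W,w,.13),atz(T,t,.13),tri(W,w,T,t))
for p in [(190,68),(370,192),(222,370)]: print(atz(T,c(100,200,5,p),.05))
im=cv2.imread("pics/w3.png");print(proj(W,[.4687,.3263,.05]))
E
```

```text
[0.47146945 0.29603502] [0.47239855 0.29008428] [0.47226844 0.29357219 0.03985425]
[0.39608051 0.28589666] [0.39818293 0.2823145 ] [0.3965092  0.28455214 0.04151831]
[0.4334346  0.28853891] [0.43743184 0.28568334] [0.43564773 0.2875389  0.12252281]
[0.55023811 0.29997944]
[0.48653588 0.20783235]
[0.39717772 0.28230553]
[252.22610259 164.90414511]
```

```bash

python3 -m crank '{"translation":[[1,2,35],[0,0,35],[0,0,30],[0,0,22],[0,0,0],[0,0,0]],"roll":[0,0,0,0,0,0],"fingers":[0,0,0,0,0,0]}'
python3 - <<'E'
from h import *
from m import crop
to(.4672,.3275)
np.save("pics/w5.npy",P(camera_info("wrist"))); cv2.imwrite("pics/w5.png",get_image("wrist"));cv2.imwrite("pics/t5.png",get_image("top"));cv2.imwrite("pics/s5.png",get_image("side"))
cv2.imwrite("pics/m5.png",np.hstack([crop("pics/w5.png",130,90,100,140,4)[:, :400],crop("pics/s5.png",120,110,100,140,4)]))
E
```

```text
clock: 6.95
position: [0.4683, 0.3288, 0.1508]
ee_rot: [0.0, 0.159, 0.987, 0.0]
contact_force: [0.6, 1.1, -0.8]
width: 0.0167
gripper_force: 58.9
t 6.95 pos [0.4683 0.3288 0.1508] shift [ 0.6 -1.6 -0. ] n50 0.03 yawY 71.7 w 0.0167 g 58.9
```

View pics/m5.png

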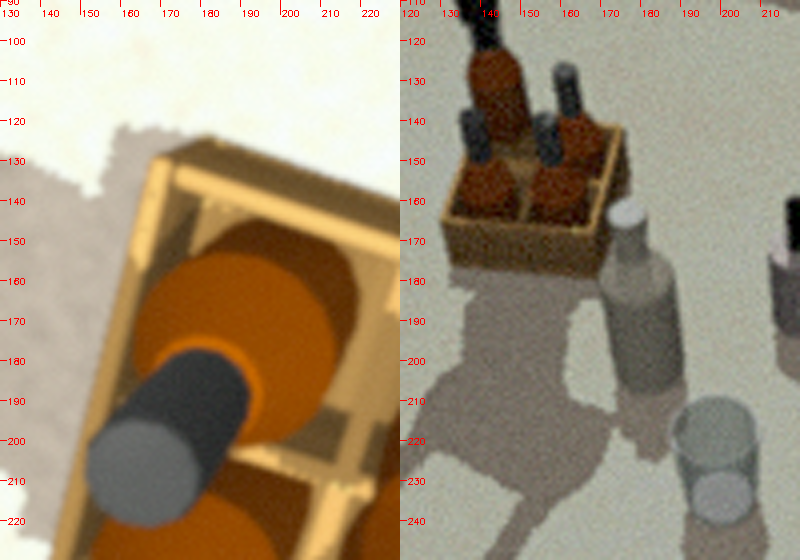

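```bash
python3 - <<'E'
from h import *
W=np.load("pics/w5.npy")
a=np.radians(52.3);R=np.array([[np.cos(a),-np.sin(a)],[np.sin(a),np.cos(a)]]);C=np.array([.4735,.2891])
c=lambda p:((p[0]+.5)/4-.5+130,(p[1]+.5)/4-.5+90)
for n,p in[("corner out",(155,157)),("y-wall out",(180,165)),("y-wall out",(398,237)),("y in",(205,195)),("y in",(398,258)),("x out",(105,340)),("x out",(55,530)),("x in",(140,272)),("divY top", (240,452)),("divY top",(360,490))]:
    q=atz(W,c(p),.05); print(n,q.round(4),"crate-frame mm",((R.T@(q-C))*1000).round(1))
# top view contour test
for n in("t3","t5"):
    pass
print("stop(-1,1)",(R.T@(atz(W,c((142,473)),.13)-C)*1000).round(1), "held expected", (R.T@(np.array([.4683,.3288])-C)*1000).round(1))
E
```

```text
corner out [0.3956 0.2842] crate-frame mm [-51.5  58.7]
y-wall out [0.3986 0.2883] crate-frame mm [-46.5  58.8]
y-wall out [0.4254 0.3242] crate-frame mm [-1.6 59.5]
y in [0.4055 0.2907] crate-frame mm [-40.3  54.8]
y in [0.4294 0.3228] crate-frame mm [-0.3 55.5]
x out [0.4265 0.2598] crate-frame mm [-51.9  19.3]
x out [0.462  0.2323] crate-frame mm [-52.  -25.6]
x in [0.4157 0.2723] crate-frame mm [-48.6  35.5]
divY top [0.4579 0.2771] crate-frame mm [-19.   5.]
divY top [0.4741 0.2983] crate-frame mm [7.6 5.2]
stop(-1,1) [-24.7  29.4] held expected [28.2 28.4]
```

```bash

python3 -m crank '{"translation":[[0,0,12],[0,0,10],[0,0,8],[0,0,0]],"roll":[0,0,0,0],"fingers":[0,0,0,0]}'
python3 -m crank '{"translation":[[0,0,9],[0,0,8],[0,0,6],[0,0,3],[0,0,0]],"roll":[0,0,0,0,0],"fingers":[0,0,0,0,0]}'
python3 -c "
from h import *
to(.468,.3284,.093); print(manip.get_state()['contact_force'])"
```

```text
clock: 7.5
position: [0.4665, 0.3287, 0.1185]
ee_rot: [-0.001, 0.159, 0.987, -0.001]
contact_force: [0.6, 0.4, -2.5]
width: 0.0164
gripper_force: 59.0
clock: 8.0
position: [0.4677, 0.3293, 0.0941]
ee_rot: [-0.0, 0.159, 0.987, -0.0]
contact_force: [-0.1, 0.4, -1.5]
width: 0.0163
gripper_force: 59.1
t 8.0 pos [0.4677 0.3293 0.0941] shift [-0.5 -0.7  1.1] n50 0.03 yawY 71.7 w 0.0163 g 59.1
[-0.12986906  0.39716615 -1.53087473]
```

```bash

python3 -m crank '{"translation":[[0,0,1],[0,0,0],[0,0,0],[0,0,0],[0,0,-10],[0,0,-40],[0,0,-50],[0,0,-50]],"roll":[0,0,0,0,0,0,0,0],"fingers":[0,0.42,0.42,0.42,0.42,0.42,0.42,0.42]}'
python3 -c "
from h import *
to(.4768,-.1297)
T=np.load('pics/top0.npy');im=get_image('top');cv2.imwrite('pics/t6.png',im)"
```

```text
clock: 8.8
position: [0.4674, 0.3291, 0.2455]
ee_rot: [-0.0, 0.159, 0.987, -0.0]
contact_force: [1.1, 0.8, -0.7]
width: 0.0358
gripper_force: 0.0
t 8.8 pos [0.4674 0.3291 0.2455] shift [-152.7 -432.7    0. ] n50 9.18 yawY 71.7 w 0.0358 g 0.0
```

```bash

python3 -m crank '{"translation":[[-16,-45.4,0],[-16,-45.4,0],[-16,-45.4,0],[-16,-45.4,0],[-16,-45.4,0],[-16,-45.4,0],[-16,-45.4,0],[-16,-45.4,0]],"roll":[0,0,0,0,0,0,0,0],"fingers":[0.42,0.42,0.42,0.42,0.42,0.42,0.42,0.42]}'
python3 -m crank '{"translation":[[-16,-45.4,0],[-8.7,-24.1,0],[0,0,0],[0,0,0]],"roll":[0,0,0,0],"fingers":[0.42,0.42,0.42,0.42]}'
python3 - <<'E'
from h import *
to(.4768,-.1297,.088)
T=np.load('pics/top0.npy');W=P(camera_info("wrist"));w=get_image("wrist");t=get_image("top")
cv2.imwrite("pics/w7.png",w);np.save("pics/w7.npy",W);cv2.imwrite("pics/t7.png",t)
# dark-post check: lowest/nearest dark blob around predicted C
for z in(.085,.105,.125): print(proj(W,[.4768,-.1297,z]).round(1))
E
```

```text
clock: 9.65
position: [0.4753, -0.0576, 0.2442]
ee_rot: [0.001, 0.159, 0.987, 0.0]
contact_force: [0.3, 1.2, -0.3]
width: 0.0354
gripper_force: 0.0
clock: 10.05
position: [0.477, -0.1296, 0.2436]
ee_rot: [0.0, 0.16, 0.987, 0.0]
contact_force: [0.4, 0.7, -0.5]
width: 0.0355
gripper_force: 0.0
t 10.05 pos [ 0.477  -0.1296  0.2436] shift [ 1.000e-01 -3.000e-01  1.556e+02] n50 3.11 yawY 71.6 w 0.0355 g 0.0
[250.9 177.8]
[250.9 183.1]
[251.  189.2]
```

```bash
cat >> h.py <<'E'
def dark(name,Pm,x,y,zt,r=16,th=45):
    "axis fit of a dark post: centroid of dark blob vs projected post (zt-.045..zt); returns xy offset estimate"
    im=cv2.imread(name) if isinstance(name,str) else name
    m=(im.max(2)<th).astype(np.uint8); n,l,st,ce=cv2.connectedComponentsWithStats(m)
    pm=np.mean([proj(Pm,[x,y,z]) for z in np.linspace(zt-.045,zt,10)],0)
    k=[i for i in range(1,n) if 15<st[i,4]<3000]; i=min(k,key=lambda i:np.linalg.norm(ce[i]-pm))
    e=atz(Pm,ce[i],zt-.0225); print("pred",pm.round(1),"found",ce[i].round(1),"area",st[i,4],"xy",e.round(4)); return e
E
python3 - <<'E'
from h import *
W=np.load("pics/w7.npy");T=np.load("pics/top0.npy");S=np.load("pics/side0.npy");W1=np.load("pics/w1.npy")
for n,x,y,z in[("C",.4768,-.1297,.125),("A",.5865,.1065,.125),("B",.6352,-.0455,.125),("L",.499,-.262,.13),("M",.5058,-.3065,.13),("R",.515,-.3495,.13),("Bd",.4645,-.2905,.13)]:
    print(n)
    for f,Q in(("w7",W),("w1",W1),("top0",T),("side0",S)):
        try: print(f,end=" ");dark(f"pics/{f}.png",Q,x,y,z)
        except Exception as ex: print(ex)
E
```

```text
C
w7 pred [250.9 182.6] found [249.8 183.6] area 243 xy [ 0.4776 -0.1311]
w1 pred [300.8 144.1] found [300.5 144.6] area 273 xy [ 0.4773 -0.13  ]
top0 pred [308.6 242.9] found [309.4 243.2] area 28 xy [ 0.4761 -0.1316]
side0 pred [227.9 248.5] found [227.7 249.9] area 58 xy [ 0.4744 -0.1327]
A
w7 pred [510.5 211.2] found [502.5 207.4] area 227 xy [0.5802 0.0997]
w1 pred [581.7 176.4] found [426.2 270.8] area 470 xy [ 0.6412 -0.043 ]
top0 pred [211.2 198.2] found [210.6 197.8] area 23 xy [0.5875 0.108 ]
side0 pred [219.1 165.6] found [218.5 165.9] area 51 xy [0.5847 0.1066]
B
w7 pred [369.8 291.8] found [502.5 207.4] area 227 xy [0.5802 0.0997]
w1 pred [423.1 266.9] found [426.2 270.8] area 470 xy [ 0.6412 -0.043 ]
top0 pred [273.5 177.9] found [273.5 176.8] area 19 xy [ 0.6381 -0.0456]
side0 pred [265.5 196.6] found [265.7 196.9] area 55 xy [ 0.6355 -0.0464]
L
w7 pred [133.9 243.7] found [133.4 244.7] area 374 xy [ 0.5001 -0.2633]
w1 pred [171.1 212.5] found [170.8 213.5] area 371 xy [ 0.5    -0.2629]
top0 pred [363.4 233.5] found [363.6 233.5] area 44 xy [ 0.4988 -0.2626]
side0 pred
[... 243 characters left out ...]
2.6 230.6] area 55 xy [ 0.5057 -0.3091]
side0 pred [281.4 302.2] found [280.9 302.6] area 75 xy [ 0.5044 -0.3067]
R
w7 pred [ 64.9 280.3] found [ 79.6 272.6] area 866 xy [ 0.5119 -0.3307]
w1 pred [ 94.7 253.6] found [ 93.5 254.8] area 465 xy [ 0.5161 -0.3517]
top0 pred [399.2 226.6] found [399.7 226.7] area 49 xy [ 0.5148 -0.3508]
side0 pred [296.7 316.4] found [296.1 317.5] area 71 xy [ 0.5126 -0.3508]
Bd
w7 pred [ 92.7 222.1] found [ 91.5 223.1] area 456 xy [ 0.4653 -0.2926]
w1 pred [127.2 188.1] found [126.7 188.4] area 441 xy [ 0.4647 -0.2914]
top0 pred [375.4 247.8] found [375.4 248. ] area 46 xy [ 0.4639 -0.2905]
side0 pred [261.  305.5] found [260.1 305.6] area 79 xy [ 0.4627 -0.2896]
```

```bash

python3 -m crank '{"translation":[[-0.5,-1.2,45],[0,0,45],[0,0,40],[0,0,18],[0,0,8],[0,0,0],[0,0,0]],"roll":[0,0,0,0,0,0,0],"fingers":[0.42,0.42,0.42,0.42,0.42,0.42,0.42]}'
python3 -m crank '{"translation":[[0,0,0],[0,0,0],[0,0,0],[0,0,0]],"roll":[0,0,0,0],"fingers":[0,0,0,0]}' 80
python3 -c "
from h import *
to(.541,-.2783)"
python3 -m crank '{"translation":[[0,0,-5],[0,0,-15],[0,0,-35],[0,0,-45],[0,0,-50],[0,0,0],[0,0,0]],"roll":[0,0,0,0,0,0,0],"fingers":[0,0,0,0,0,0,0]}'
python3 - <<'E'
from h import *
to(.541,-.2783)
W=P(camera_info("wrist"));w=get_image("wrist");t=get_image("top")
cv2.imwrite("pics/w8.png",w);np.save("pics/w8.npy",W);cv2.imwrite("pics/t8.png",t)
E
```

```text
clock: 10.85
position: [0.4783, -0.1306, 0.0884]
ee_rot: [0.001, 0.158, 0.987, -0.0]
contact_force: [0.1, 0.2, 0.7]
width: 0.0358
gripper_force: 0.0
clock: 11.25
position: [0.4784, -0.1311, 0.0888]
ee_rot: [0.002, 0.159, 0.987, -0.0]
contact_force: [-0.9, -0.1, 6.3]
width: 0.012
gripper_force: 77.9
t 11.25 pos [ 0.4784 -0.1311  0.0888] shift [-105.6 -120.1    0.3] n50 3.2 yawY 71.7 w 0.012 g 77.9
clock: 11.95
position: [0.4775, -0.131, 0.2385]
ee_rot: [0.001, 0.159, 0.987, -0.0]
contact_force: [-0.6, 0.4, -2.2]
width: 0.012
gripper_force: 77.9
t 11.95 pos [ 0.4775 -0.131   0.2385] shift [-106.5 -119.9    0.3] n50 3.21 yawY 71.7 w 0.012 g 77.9
```

```bash

python3 -m crank '{"translation":[[-26.6,-30,0],[-26.6,-30,0],[-26.6,-30,0],[-17,-19,0],[-9.6,-11,0],[0,0,0],[0,0,0],[0,0,0]],"roll":[0,0,0,0,0,0,0,0],"fingers":[0,0,0,0,0,0,0,0]}'
python3 - <<'E'
from h import *
for i in range(3): get_image("top"); to(.541,-.2783,.184)
E
```

```text
clock: 12.85
position: [0.5399, -0.2764, 0.237]
ee_rot: [-0.001, 0.158, 0.987, 0.001]
contact_force: [0.4, 0.2, -2.6]
width: 0.012
gripper_force: 78.0
t 12.9 pos [ 0.5401 -0.2765  0.2373] shift [-1.5 -1.5 53.3] n50 1.07 yawY 71.8 w 0.0121 g 78.0
t 12.95 pos [ 0.5402 -0.2767  0.2376] shift [-1.2 -1.3 53.6] n50 1.07 yawY 71.8 w 0.0119 g 78.0
t 13.0 pos [ 0.5404 -0.2769  0.2377] shift [-1.  -1.1 53.7] n50 1.07 yawY 71.8 w 0.0124 g 78.0
```

```bash

python3 -m crank '{"translation":[[-0.5,-0.5,20],[0,0,20],[0,0,15],[0,0,10],[0,0,7],[0,0,7],[0,0,0]],"roll":[0,0,0,0,0,0,0],"fingers":[0,0,0,0,0,0,0]}'
python3 -c "
from h import *
to(.541,-.2783,.0945);print(manip.get_state()['moment'])"
```

```text
clock: 13.7
position: [0.5407, -0.2784, 0.1577]
ee_rot: [-0.0, 0.159, 0.987, 0.0]
contact_force: [-1.2, 0.3, -2.4]
width: 0.0125
gripper_force: 78.0
t 13.7 pos [ 0.5407 -0.2784  0.1577] shift [-0.3  0.2 63.2] n50 1.26 yawY 71.7 w 0.0125 g 78.0
[ 0.01341779 -0.02850958  0.00021417]
```

```bash

python3 -m crank '{"translation":[[0,0,12],[0,0,14],[0,0,14],[0,0,12],[0,0,6],[0,0,3],[0,0,0],[0,0,0]],"roll":[0,0,0,0,0,0,0,0],"fingers":[0,0,0,0,0,0,0,0]}'
python3 -c "
from h import *
to(.541,-.2783,.0940)"
```

```text
clock: 14.5
position: [0.5414, -0.279, 0.0978]
ee_rot: [0.001, 0.159, 0.987, -0.0]
contact_force: [-0.2, 0.1, -0.6]
width: 0.0127
gripper_force: 78.0
t 14.5 pos [ 0.5414 -0.279   0.0978] shift [0.6 0.5 3.8] n50 0.08 yawY 71.7 w 0.0127 g 78.0
```

```bash

python3 -m crank '{"translation":[[0,0,2],[0,0,1],[0,0,0],[0,0,0]],"roll":[0,0,0,0],"fingers":[0,0,0,0]}'
python3 -m crank '{"translation":[[0,0,1],[0,0,0],[0,0,0]],"roll":[0,0,0],"fingers":[0,0,0]}'
```

```text
clock: 14.9
position: [0.541, -0.2787, 0.0944]
ee_rot: [0.0, 0.159, 0.987, 0.0]
contact_force: [-0.0, -0.2, -1.7]
width: 0.0122
gripper_force: 78.0
clock: 15.2
position: [0.5412, -0.2788, 0.0939]
ee_rot: [0.0, 0.159, 0.987, -0.0]
contact_force: [-0.8, 1.1, 3.0]
width: 0.0122
gripper_force: 78.8
```

```bash

python3 -m crank '{"translation":[[0,0,0],[0,0,0],[0,0,0],[0,0,-10],[0,0,-40],[0,0,-50],[0,0,-50],[0,0,0]],"roll":[0,0,0,0,0,0,0,0],"fingers":[0.38,0.38,0.38,0.38,0.38,0.38,0.38,0.38]}'
python3 - <<'E'
from h import *
to(.5868,.107)
W=P(camera_info("wrist"));w=get_image("wrist");cv2.imwrite("pics/w9.png",w);np.save("pics/w9.npy",W)
T=np.load("pics/top0.npy");t=get_image("top");S=np.load("pics/side0.npy");s=get_image("side")
for n,x,y in[("C",.541,-.2785),("L",.499,-.263),("M",.506,-.308),("B",.464,-.291),("R",.515,-.351)]:
    print(n);dark(w,W,x,y,.13);dark(t,T,x,y,.13);dark(s,S,x,y,.13)
E
```

```text
clock: 16.0
position: [0.5446, -0.2811, 0.2524]
ee_rot: [0.008, 0.159, 0.987, -0.003]
contact_force: [-0.3, 0.2, 0.8]
width: 0.0323
gripper_force: 0.0
t 16.0 pos [ 0.5446 -0.2811  0.2524] shift [ 81.5 381.8  -3. ] n50 7.81 yawY 71.7 w 0.0323 g 0.0
C
pred [253.3 175.2] found [252.6 174.6] area 244 xy [ 0.5404 -0.2789]
pred [369.8 216.1] found [380.3 204.2] area 23 xy [ 0.5697 -0.3048]
pred [287.5 284.3] found [286.4 285.7] area 59 xy [ 0.5369 -0.2801]
L
pred [255.1 128.3] found [256.9 128.3] area 196 xy [ 0.4996 -0.2614]
pred [363.8 233.5] found [363.7 233.6] area 42 xy [ 0.4986 -0.2629]
pred [267.6 287.7] found [266.5 288.4] area 63 xy [ 0.4963 -0.2631]
M
pred [212.1 150.6] found [213.5 150.8] area 248 xy [ 0.5067 -0.3069]
pred [382.2 230.5] found [382.9 230.5] area 59 xy [ 0.5059 -0.3098]
pred [281.9 302.7] found [280.8 302. ] area 74 xy [ 0.505  -0.3054]
B
pred [213.3 100.5] found [213.9 100.2] area 222 xy [ 0.4639 -0.2905]
pred [375.6 248. ] found [375.4 248. ] area 47 xy [ 0.464  -0.2906]
pred [261.  305.8] found [260.1 305.8] area 71 xy [ 0.4625 -0.2901]
R
pred [173.8 173.2] found [174.8 173.1] area 308 xy [ 0.5154 -0.3503]
pred [399.8 226.6] found [402.8 218.8] area 947 xy [ 0.534  -0.3589]
pred [297.1 317. ] found [296.  317.6] area 76 xy [ 0.5124 -0.3507]
```

```bash

python3 -m crank '{"translation":[[9.4,46,0],[9.4,46,0],[9.4,46,0],[9.4,46,0],[9.4,46,0],[9.4,46,0],[9.4,46,0],[9.4,46,0]],"roll":[0,0,0,0,0,0,0,0],"fingers":[0.42,0.42,0.42,0.42,0.42,0.42,0.42,0.42]}'
python3 -m crank '{"translation":[[2.4,12.7,0],[0,0,0],[0,0,0],[0,0,0],[0,0,0]],"roll":[0,0,0,0,0],"fingers":[0.42,0.42,0.42,0.42,0.42]}'
python3 - <<'E'
from h import *
to(.5868,.107,.0885)
W=P(camera_info("wrist"));w=get_image("wrist");cv2.imwrite("pics/w10.png",w);np.save("pics/w10.npy",W)
dark(w,W,.5868,.107,.125);dark(w,W,.637,-.0455,.125)
to(.5868,.107,.0885)
E
```

```text
clock: 16.95
position: [0.5837, 0.0961, 0.2412]
ee_rot: [-0.002, 0.159, 0.987, -0.0]
contact_force: [-0.3, -0.5, -0.8]
width: 0.0361
gripper_force: 0.0
clock: 17.45
position: [0.5865, 0.1054, 0.2431]
ee_rot: [-0.0, 0.16, 0.987, -0.0]
contact_force: [-0.1, -0.6, -0.4]
width: 0.0359
gripper_force: 0.0
t 17.45 pos [0.5865 0.1054 0.2431] shift [  0.2   1.7 154.6] n50 3.09 yawY 71.6 w 0.0359 g 0.0
pred [253.  182.7] found [254.8 184. ] area 254 xy [0.5887 0.1082]
pred [131.4 269.7] found [131.4 271.4] area 360 xy [ 0.6391 -0.0468]
t 17.5 pos [0.5866 0.1056 0.2433] shift [  0.3   1.4 154.8] n50 3.1 yawY 71.6 w 0.0359 g 0.0
```

```bash

python3 -m crank '{"translation":[[-0.5,1.7,45],[0,0,45],[0,0,40],[0,0,18],[0,0,7],[0,0,0],[0,0,0]],"roll":[0,0,0,0,0,0,0],"fingers":[0.42,0.42,0.42,0.42,0.42,0.42,0.42]}'
python3 -m crank '{"translation":[[0,0,0],[0,0,0],[0,0,0],[0,0,0]],"roll":[0,0,0,0],"fingers":[0,0,0,0]}' 80
python3 -m crank '{"translation":[[0,0,-5],[0,0,-15],[0,0,-35],[0,0,-45],[0,0,-50],[0,0,0],[0,0,0],[0,0,0]],"roll":[0,0,0,0,0,0,0,0],"fingers":[0,0,0,0,0,0,0,0]}'
python3 -c "
from h import *
to(.549,-.3218)"
```

```text
clock: 18.2
position: [0.5888, 0.1083, 0.0897]
ee_rot: [0.001, 0.159, 0.987, 0.0]
contact_force: [0.6, -0.4, 0.4]
width: 0.036
gripper_force: 0.0
clock: 18.6
position: [0.5889, 0.1086, 0.0901]
ee_rot: [0.002, 0.159, 0.987, 0.0]
contact_force: [0.0, -1.1, 5.8]
width: 0.0117
gripper_force: 77.9
clock: 19.4
position: [0.5862, 0.1085, 0.2365]
ee_rot: [-0.002, 0.159, 0.987, -0.0]
contact_force: [-0.4, -1.3, -2.5]
width: 0.0115
gripper_force: 78.3
t 19.4 pos [0.5862 0.1085 0.2365] shift [-9.950e+01 -4.203e+02  2.000e-01] n50 8.64 yawY 71.7 w 0.0115 g 78.3
```

```bash

python3 -m crank '{"translation":[[-11,-46,0],[-11,-46,0],[-11,-46,0],[-11,-46,0],[-11,-46,0],[-11,-46,0],[-11,-46,0],[-11,-46,0]],"roll":[0,0,0,0,0,0,0,0],"fingers":[0,0,0,0,0,0,0,0]}'
python3 -m crank '{"translation":[[-7,-32,0],[-4,-20,0],[0,0,0],[0,0,0],[0,0,0],[0,0,0],[0,0,0]],"roll":[0,0,0,0,0,0,0],"fingers":[0,0,0,0,0,0,0]}'
python3 -c "
from h import *
to(.549,-.3218)"
```

```text
clock: 20.2
position: [0.5543, -0.2696, 0.2356]
ee_rot: [-0.002, 0.159, 0.987, 0.001]
contact_force: [0.9, -0.2, -2.2]
width: 0.0118
gripper_force: 78.4
clock: 20.9
position: [0.5503, -0.32, 0.2385]
ee_rot: [0.0, 0.158, 0.987, 0.0]
contact_force: [-0.7, 0.7, -2.2]
width: 0.0118
gripper_force: 78.4
t 20.9 pos [ 0.5503 -0.32    0.2385] shift [ 0.7 -2.1 -0. ] n50 0.04 yawY 71.8 w 0.0118 g 78.4
```

```bash

python3 -m crank '{"translation":[[0,-2.2,20],[0,0,20],[0,0,15],[0,0,10],[0,0,7],[0,0,7],[0,0,0],[0,0,0]],"roll":[0,0,0,0,0,0,0,0],"fingers":[0,0,0,0,0,0,0,0]}'
python3 -c "
from h import *
to(.5495,-.3225,.0953);print(manip.get_state()['moment'])"
```

```text
clock: 21.7
position: [0.5496, -0.3235, 0.1597]
ee_rot: [0.0, 0.159, 0.987, -0.0]
contact_force: [0.5, -0.2, -2.0]
width: 0.0118
gripper_force: 78.6
t 21.7 pos [ 0.5496 -0.3235  0.1597] shift [ 0.4  1.  64.4] n50 1.29 yawY 71.7 w 0.0118 g 78.6
[-0.007833    0.03193923  0.01866554]
```

```bash

python3 -m crank '{"translation":[[0,0.8,12],[0,0,14],[0,0,14],[0,0,12],[0,0,6],[0,0,3],[0,0,0],[0,0,0]],"roll":[0,0,0,0,0,0,0,0],"fingers":[0,0,0,0,0,0,0,0]}'
python3 -m crank '{"translation":[[0,0,2],[0,0,0],[0,0,0],[0,0,0]],"roll":[0,0,0,0],"fingers":[0,0,0,0]}'
```

```text
clock: 22.5
position: [0.5499, -0.3229, 0.0988]
ee_rot: [0.0, 0.159, 0.987, -0.0]
contact_force: [0.7, 1.0, -1.2]
width: 0.0117
gripper_force: 78.6
clock: 22.9
position: [0.5496, -0.3226, 0.0964]
ee_rot: [0.0, 0.159, 0.987, -0.0]
contact_force: [0.2, 0.5, -3.0]
width: 0.0124
gripper_force: 78.6
```

```bash

python3 -m crank '{"translation":[[0,0,1],[0,0,0],[0,0,0]],"roll":[0,0,0],"fingers":[0,0,0]}'
python3 -m crank '{"translation":[[0,0,1],[0,0,0],[0,0,0]],"roll":[0,0,0],"fingers":[0,0,0]}'
```

```text
clock: 23.2
position: [0.5495, -0.3226, 0.0952]
ee_rot: [-0.0, 0.159, 0.987, 0.0]
contact_force: [0.8, -0.3, -2.9]
width: 0.0122
gripper_force: 78.6
clock: 23.5
position: [0.5498, -0.3227, 0.0951]
ee_rot: [0.0, 0.159, 0.987, -0.0]
contact_force: [-0.8, 1.1, 4.3]
width: 0.0122
gripper_force: 79.2
```

```bash

python3 -m crank '{"translation":[[0,0,0],[0,0,0],[0,0,0],[0,0,-10],[0,0,-40],[0,0,-50],[0,0,-50],[0,0,0]],"roll":[0,0,0,0,0,0,0,0],"fingers":[0.38,0.38,0.38,0.38,0.38,0.38,0.38,0.38]}'
python3 -m crank '{"translation":[[0.5,45,0],[0.5,45,0],[0.5,45,0],[0.5,45,0],[0.5,45,0],[0.5,45,0],[0.3,15,0],[0,5.4,0]],"roll":[0,0,0,0,0,0,0,0],"fingers":[0.42,0.42,0.42,0.42,0.42,0.42,0.42,0.42]}'
python3 -m crank '{"translation":[[0,0,0],[0,0,0],[0,0,0],[0,0,0]],"roll":[0,0,0,0],"fingers":[0.42,0.42,0.42,0.42]}'
python3 - <<'E'
from h import *
to(.6375,-.0458,.0885)
W=P(camera_info("wrist"));w=get_image("wrist");t=get_image("top");s=get_image("side");T=np.load("pics/top0.npy");S=np.load("pics/side0.npy")
cv2.imwrite("pics/w11.png",w);np.save("pics/w11.npy",W);cv2.imwrite("pics/t11.png",t)
dark(w,W,.6375,-.0458,.125)
for n,x,y in[("C",.541,-.2785),("A",.5495,-.3225),("L",.499,-.263),("M",.506,-.308),("B",.464,-.291),("R",.515,-.351)]:
    print(n);dark(t,T,x,y,.13);dark(s,S,x,y,.13)
to(.6375,-.0458,.0885)
E
```

```text
clock: 24.3
position: [0.553, -0.3252, 0.2537]
ee_rot: [0.008, 0.159, 0.987, -0.004]
contact_force: [0.5, -0.1, -0.1]
width: 0.0326
gripper_force: 0.0
clock: 25.1
position: [0.6377, -0.0441, 0.2443]
ee_rot: [0.0, 0.157, 0.988, -0.0]
contact_force: [0.7, 0.1, -1.0]
width: 0.0357
gripper_force: 0.0
clock: 25.5
position: [0.6372, -0.0473, 0.2443]
ee_rot: [0.0, 0.16, 0.987, -0.0]
contact_force: [0.4, -1.1, -0.6]
width: 0.0359
gripper_force: 0.0
t 25.5 pos [ 0.6372 -0.0473  0.2443] shift [  0.2   1.5 155.8] n50 3.12 yawY 71.6 w 0.0359 g 0.0
pred [252.8 182.4] found [253.9 183.3] area 256 xy [ 0.6389 -0.0452]
C
pred [369.8 216.1] found [371.2 217.1] area 53 xy [ 0.5385 -0.2819]
pred [287.5 284.3] found [286.2 285.6] area 80 xy [ 0.5367 -0.2796]
A
pred [387.8 212.4] found [388.5 212.9] area 48 xy [ 0.5483 -0.3243]
pred [302.5 298.3] found [301.5 299.5] area 81 xy [ 0.5461 -0.3235]
L
pred [363.8 233.5] found [363.6 233.5] area 45 xy [ 0.499  -0.2626]
pred [267.6 287.7] found [267.  288.1] area 78 xy [ 0.4975 -0.263 ]
M
pred [382.2 230.5] found [382.4 230.5] area 52 xy [ 0.5058 -0.3086]
pred [281.9 302.7] found [280.6 301.9] area 99 xy [ 0.5047 -0.3052]
B
pred [375.6 248. ] found [375.4 247.9] area 47 xy [ 0.464  -0.2905]
pred [261.  305.8] found [260.  305.7] area 93 xy [ 0.4626 -0.2897]
R
pred [399.8 226.6] found [399.8 226.8] area 47 xy [ 0.5145 -0.351 ]
pred [297.1 317. ] found [295.3 315.4] area 97 xy [ 0.5138 -0.346 ]
t 25.65 pos [ 0.6373 -0.0466  0.2444] shift [1.000e-01 8.000e-01 1.559e+02] n50 3.12 yawY 71.7 w 0.036 g 0.0
```

```bash

python3 -m crank '{"translation":[[-0.7,0.8,45],[0,0,45],[0,0,40],[0,0,18],[0,0,8],[0,0,0],[0,0,0]],"roll":[0,0,0,0,0,0,0],"fingers":[0.42,0.42,0.42,0.42,0.42,0.42,0.42]}'
python3 -m crank '{"translation":[[0,0,0],[0,0,0],[0,0,0],[0,0,0]],"roll":[0,0,0,0],"fingers":[0,0,0,0]}' 80
python3 -m crank '{"translation":[[0,0,-5],[0,0,-15],[0,0,-35],[0,0,-45],[0,0,-50],[0,0,0],[0,0,0],[0,0,0]],"roll":[0,0,0,0,0,0,0,0],"fingers":[0,0,0,0,0,0,0,0]}'
python3 -c "
from h import *
to(.471,-.3367)"
```

```text
clock: 26.35
position: [0.6395, -0.0455, 0.0896]
ee_rot: [0.001, 0.159, 0.987, 0.0]
contact_force: [0.3, -0.3, 0.7]
width: 0.0358
gripper_force: 0.0
clock: 26.75
position: [0.6396, -0.0454, 0.0902]
ee_rot: [0.002, 0.159, 0.987, 0.0]
contact_force: [-0.4, -0.1, 5.4]
width: 0.0119
gripper_force: 77.9
clock: 27.55
position: [0.6369, -0.045, 0.2362]
ee_rot: [-0.002, 0.159, 0.987, 0.0]
contact_force: [-0.4, -0.5, -2.8]
width: 0.0121
gripper_force: 78.0
t 27.55 pos [ 0.6369 -0.045   0.2362] shift [  66.1 -329.     0.5] n50 6.71 yawY 71.7 w 0.0121 g 78.0
```

```bash

python3 -m crank '{"translation":[[8.5,-41.5,-15],[8.5,-41.5,0],[8.5,-41.5,0],[8.5,-41.5,0],[8.5,-41.5,0],[8.5,-41.5,0],[8.5,-41.5,0],[5,-25,0]],"roll":[0,0,0,0,0,0,0,0],"fingers":[0,0,0,0,0,0,0,0]}'
python3 -m crank '{"translation":[[3,-13,0],[0,0,8],[0,0,7],[0,0,0],[0,0,0],[0,0,0],[0,0,0]],"roll":[0,0,0,0,0,0,0],"fingers":[0,0,0,0,0,0,0]}'
python3 -c "
from h import *
to(.471,-.3367)"
```

```text
clock: 28.35
position: [0.4753, -0.3265, 0.2505]
ee_rot: [-0.003, 0.16, 0.987, 0.001]
contact_force: [1.6, 0.3, -3.4]
width: 0.0121
gripper_force: 78.4
clock: 29.05
position: [0.4718, -0.3356, 0.2386]
ee_rot: [0.0, 0.158, 0.987, -0.0]
contact_force: [-0.6, -0.8, -2.6]
width: 0.0115
gripper_force: 78.5
t 29.05 pos [ 0.4718 -0.3356  0.2386] shift [ 0.4 -1.3 -0. ] n50 0.03 yawY 71.8 w 0.0115 g 78.5
```

```bash

python3 -m crank '{"translation":[[0,-0.8,20],[0,0,20],[0,0,15],[0,0,10],[0,0,7],[0,0,7],[0,0,0],[0,0,0]],"roll":[0,0,0,0,0,0,0,0],"fingers":[0,0,0,0,0,0,0,0]}'
python3 -c "
from h import *
to(.471,-.3367,.0953);print(manip.get_state()['moment'])"
```

```text
clock: 29.85
position: [0.4713, -0.337, 0.1597]
ee_rot: [0.0, 0.159, 0.987, -0.0]
contact_force: [0.6, -0.2, -2.2]
width: 0.0118
gripper_force: 78.6
t 29.85 pos [ 0.4713 -0.337   0.1597] shift [ 0.5  0.2 64.4] n50 1.29 yawY 71.7 w 0.0118 g 78.6
[ 0.01105155 -0.03995629 -0.02634871]
```

```bash

python3 -m crank '{"translation":[[0,0,12],[0,0,14],[0,0,14],[0,0,12],[0,0,6],[0,0,3],[0,0,1],[0,0,0]],"roll":[0,0,0,0,0,0,0,0],"fingers":[0,0,0,0,0,0,0,0]}'
python3 -m crank '{"translation":[[0,0,1],[0,0,0],[0,0,0],[0,0,0]],"roll":[0,0,0,0],"fingers":[0,0,0,0]}'
python3 -m crank '{"translation":[[0,0,1],[0,0,0],[0,0,0],[0,0,0]],"roll":[0,0,0,0],"fingers":[0,0,0,0]}'
```

```text
clock: 30.65
position: [0.4712, -0.3368, 0.0974]
ee_rot: [0.0, 0.159, 0.987, 0.0]
contact_force: [1.3, 1.0, -2.4]
width: 0.0117
gripper_force: 78.4
clock: 31.05
position: [0.4714, -0.337, 0.0966]
ee_rot: [0.0, 0.159, 0.987, -0.0]
contact_force: [0.6, 0.5, -2.0]
width: 0.0118
gripper_force: 78.5
clock: 31.45
position: [0.4713, -0.3369, 0.0953]
ee_rot: [0.0, 0.159, 0.987, -0.0]
contact_force: [2.0, 1.4, -1.8]
width: 0.0119
gripper_force: 78.5
```

```bash

python3 -m crank '{"translation":[[0,0,1],[0,0,0],[0,0,0]],"roll":[0,0,0],"fingers":[0,0,0]}'
```

```text
clock: 31.75
position: [0.4713, -0.337, 0.0951]
ee_rot: [0.001, 0.159, 0.987, -0.0]
contact_force: [1.5, 2.4, 5.8]
width: 0.0124
gripper_force: 79.3
```

Contact with the floor; release, rise, back away toward −y-free space and check.

```bash

python3 -m crank '{"translation":[[0,0,0],[0,0,0],[0,0,0],[0,0,-10],[0,0,-40],[0,0,-50],[0,0,-50],[0,0,0]],"roll":[0,0,0,0,0,0,0,0],"fingers":[0.38,0.38,0.38,0.38,0.38,0.38,0.38,0.38]}'
python3 -m crank '{"translation":[[0,45,-30],[0,45,0],[0,45,0],[0,45,0],[0,0,0],[0,0,0],[0,0,0]],"roll":[0,0,0,0,0,0,0],"fingers":[0.42,0.42,0.42,0.42,0.42,0.42,0.42]}'
python3 - <<'E'
from h import *
from m import crop
for n in("top","side","wrist"): cv2.imwrite(f"pics/{n}F.png",get_image(n))
a=np.hstack([crop("pics/topF.png",335,190,80,75,4),crop("pics/sideF.png",235,270,80,75,4)])
b=np.hstack([crop("pics/topF.png",100,200,80,75,4),crop("pics/sideF.png",125,115,80,75,4)])
w=cv2.resize(cv2.imread("pics/sideF.png"),(160,120)); 
cv2.imwrite("pics/F.png",np.vstack([a,b]))
E
```

```text
clock: 32.55
position: [0.4742, -0.3398, 0.253]
ee_rot: [0.007, 0.159, 0.987, -0.005]
contact_force: [0.3, -0.4, -0.1]
width: 0.0324
gripper_force: 0.0
clock: 33.25
position: [0.5261, -0.17, 0.272]
ee_rot: [-0.0, 0.159, 0.987, -0.0]
contact_force: [-0.3, -0.4, 0.0]
width: 0.0359
gripper_force: 0.0
```

View pics/F.png

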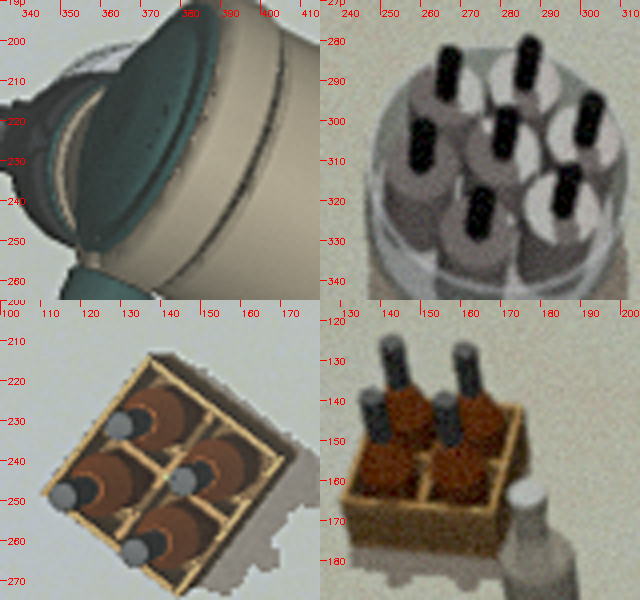

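The picture shows seven upright cylinders in the dish: one in the middle at about (281,302) in the side view, with six round it. All four bottles stand in the crate, and the stray is at about (116,248) in the top view. I am handing the job in.

```bash
python3 -c "
from rig import manip
print(manip.sign_off())"
```

```text
the job is handed in; nothing more can be done
None
```

The job is handed in at about 33 s on the robot's clock: the stray amber bottle stands in the crate's empty cell, all seven cylinders stand upright in the dish (one in the middle, six round it), each lowered to the floor before release, and the white bottle, beaker and tape roll were not touched.

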